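# Release the safety tab and lift the latch of a tool case

## Task

Unlatch the tool case on the bench so that its lid can be opened: press on the ribbed safety tab and slide it all the way to its stop, away from the latch lever, then lift the latch lever until it stands nearly upright, and leave both that way. The lever is blocked until the tab is clear, so slide the tab first; press on the case and the tab no harder than a firm thumb (never above 30 N), and do not disturb the things lying around.

Things in the scene. Friction and masses are not known exactly. Their poses are not given: they have to be found in the camera images.
- case: Grey tool case, 240 (x) x 380 (y) x 130 high, bolted down; flat top. Origin: centre of underside, z up; -x long side roughly faces the robot. Offsets here are in its frame, mm. On top: latch lever (y = -40) and black lock: track plate 60 (x) x 92 (y) centred at (10, 98), and a bridge over the tab's tongue, 46 wide in x, y -4 to 46, 12 higher than the tab: keep fingers on the tab clear of it.
- tab_nominal (a point): Nominal middle of the safety tab's top when locked, fixed on the case at (10, 80, 150). The pad is flat steel, 34 (x) x 50 (y), with thin ribs. The lock stands on shims of unknown height: the pad's real top lies up to 6 above or 6 below this point, to be found by touch. It is only 3 proud of the track plate, too low to grip: press down on it and drag it by friction.
- tab (a joint): Slide of the safety tab, m, along the case's +y: locked near 0 (starts 0 to 0.003), hard stop at 0.022. Needs about 5 N to slide and stays where it is left; pressing with 12 to 20 N gives enough grip to drag it. Its tongue lies over an ear of the latch lever and clears it from about 0.016.
- latch_bar (a point): Centre of the latch lever's cross bar: steel, 32 long along the case's y, 14 in diameter, at (-55, -40, 160) of the case when the lever is down, 30 above the case's top. It moves with the lever. Can be pinched from above across its two ends.
- latch (a joint): Hinge of the latch lever, rad: 0 flat, grows as the bar is lifted, stop at 1.5. Axis: the case's y through (60, -40, 142); flat, the bar is 115 to -x of it and 18 above, so it swings up and towards +x on a radius of 116. Needs about 3 N at the bar, stays where it is left. With the tab locked it lifts less than 0.35 before it is blocked.
- wrench: Bystander: steel wrench lying on the bench beside the case's +y end, not to be moved.
- oil_can: Bystander: grey can, 60 diameter x 130 high, standing beside the case's -y end, not to be moved.
- socket: Bystander: steel socket, 26 diameter x 34 high, standing beside the case's -y end, not to be moved.

How it is judged:
By the outcome, as a careful person would: the job done as asked, in the order asked, and still so for the second after the job is handed in, with the robot touching nothing.
It also fails if it takes over 64 s, if anything falls off the work surface, if the arm or the gripper's body presses on something with over 40 N, if the wrist force passes 120 N, or if a joint passes its speed limit or range.

## Robot

A 6-joint arm with a two-finger parallel gripper is mounted at the origin on the work surface. World frame = base frame: x ahead of the robot, y to its left, z up, the work surface at z = 0. Lengths are in m, angles in degrees, forces in N, time in s.
With the tool pointing down it reaches from about 0.35 to 0.875 m from the base axis. Payload 4.2 kg.
Tool frame: the origin (TCP) lies on the centre line of the jaws, within the pads' length; the fingertips stand 11 mm ahead of it and the grasp point (between the pads) lies 8 mm behind it; y points along the fingers, z is the direction in which the jaws open and shut, and the axes are right-handed (so a half turn about y gives the same grasp; the last joint's range is limited). The gripper opens to 87 mm and grips with 3 to 60 N. Pads are 19 mm wide; open, the fingers measure 117 mm over their backs; the gripper's body (75 mm by 190 mm) begins 51 mm behind the grasp point.
Start: joints at [-52.277, 22.042, 0.453, 0, -68.411, -14.817], TCP at [0.243, -0.576, 0.234] pointing down, gripper open.
Joint ranges: [-179.83, 179.83], [-69.29, 118.12], [-61.27, 80.66], [-181.25, 117.63], [-171.15, -9.14], [-177.46, 177.46]. Speed limits (degrees/s): [159.86, 159.86, 180, 180, 180, 180].

## Interface

Orientations are given as a 3x3 rotation matrix whose columns are the frame's x, y, z axes.
In Python, from station import r, optics gives the robot as it stands. The module is installed in compiled form; this text tells all that it offers.
- The arm moves only by the tool step_arm, never from a script. Its argument "moves" is a list that holds one entry, the list of rows, each a list of 7 numbers: the turn, a rotation vector about the tool's x, y, z in rad, then the shift along the tool's x, y, z in cm, then the opening in per cent of the stroke, from 0 (shut) to 100 (fully open). A call has exactly 5 rows; each row is the pose to reach, as a shift and turn from the pose commanded when the call began, along the tool's axes at that moment; what a row does not reach only later rows make up. A row lasts 1/12 s, in which the tool goes at most 41.7 mm and 7.16 degrees, less where a joint would pass 70% of its speed; a pose out of reach is approached as far as the arm can. A call with a gripper value outside its range is refused whole. The fingers move at their own pace and stop on an object; the grip force is fixed at half the most. Time passes only in rows, so rows that repeat a pose let the fingers close, or fill a call up. It gives the time, the measured TCP pose, the force and the opening at its end, in the units of the state.
- r.sense(): the state, without advancing time (a new reading comes with each control period).
- optics.capture(name): name is "scene" or "top" or "wrist"; returns a dict with "image" (420x560x3 uint8, red, green, blue), "fov_y" (degrees; the focal length in pixels is half the picture's height over the tangent of half this angle, whatever the lens; pixels are square), "cx", "cy" (the principal point, pixels), "k1" (the pictures are not rectified: a ray, as slopes to the right and down, at radius r is drawn at 1 + k1 r^2 times it, then the intrinsics apply), "cam_to_world" (4x4, takes a point from camera to world coordinates). Camera axes: x right, y down, z forward; pixel columns grow to the right and rows downward; lengths in m; the calibration is good to about 2 mm. A picture is of the moment at which its call begins. There is no depth.
- r.finish_job(): hands the job in, once; it reports no verdict.
The state is a dict: "time_s": time; "joints": joint angles; "joint_velocities": joint speeds; "effort": joint torques, N m; "tcp_pos": TCP position; "ee_rot": TCP orientation; "wrist_force": force on the tool from outside, world axes, zero at the start; "moment": the same for the moment, N m; "gripper_width": opening from 0.0 (shut) to 1.0 (fully open).
Only numpy, scipy, OpenCV 4.12 (cv2) and the standard library are available. Lean on these libraries where they do the work, as an engineer would, in place of code of your own. Each camera call takes 0.05 s, during which the arm holds its last target.

## Working session

There is one attempt and no reset: what is moved stays moved. The work goes in short steps, Python scripts to look and compute and a tool call to move; the robot and the scene stay as the last step left them, time stands still between calls to the robot, and variables do not carry over. Pictures are saved under pics/ and viewed, and the job is handed in when it is done.

Besides the shell and the picture viewer there is one more tool, called after "Call:" as a command line: name --argument value ..., lists and objects as JSON in quotes. step_arm: Moves the arm, as the interface text tells. Its arguments: {"type":"object","properties":{"moves":{"type":"array"}},"required":["moves"]}

```bash
mkdir -p pics
python3 - <<'E'
from station import r, optics
import cv2, numpy as np
s=r.sense(); print({k:np.round(v,4).tolist() for k,v in s.items()})
for n in ("scene","top","wrist"):
    c=optics.capture(n); cv2.imwrite(f"pics/{n}0.png",c["image"][:,:,::-1])
    np.save(f"pics/{n}0.npy",c,allow_pickle=True)
    print(n,c["fov_y"],c["cx"],c["cy"],c["k1"],np.round(c["cam_to_world"],4).tolist())
E
```

```text
{'time_s': 0.0, 'joints': [-52.276, 22.0926, 0.3787, -0.031, -68.4118, -14.8181], 'joint_velocities': [-0.0415, 0.0022, -0.0056, -0.0248, -0.0496, -0.0969], 'effort': [0.0005, -39.0668, 18.7412, 4.22, 0.011, -0.0002], 'tcp_pos': [0.2431, -0.5752, 0.2324], 'ee_rot': [[0.9212, -0.0009, -0.389], [0.389, 0.002, 0.9212], [-0.0001, -1.0, 0.0022]], 'wrist_force': [-0.0913, 0.719, -0.0674], 'moment': [0.0108, -0.0063, 0.0297], 'gripper_width': 1.0002}
scene 44.249562115596504 282.79253096806997 207.30300368414612 0.038147186739307275 [[0.9917, 0.1008, -0.0796, 0.6898], [0.128, -0.8233, 0.553, -0.6084], [-0.0098, -0.5586, -0.8294, 1.0948], [0.0, 0.0, 0.0, 1.0]]
top 53.448870519818456 279.93064866040345 205.2512396818817 -0.06704682913920113 [[0.0203, -0.9933, 0.1137, 0.4866], [-0.9997, -0.019, 0.0122, 0.0242], [-0.0099, -0.1139, -0.9934, 1.0299], [0.0, 0.0, 0.0, 1.0]]
wrist 62.399143004698345 279.3114838572977 202.83647359328643 -0.001616909662912416 [[-0.3876, 0.8805, 0.2729, 0.1674], [0.9218, 0.3695, 0.1172, -0.6072], [0.0024, 0.297, -0.9549, 0.3833], [0.0, 0.0, 0.0, 1.0]]
```

View pics/scene0.png

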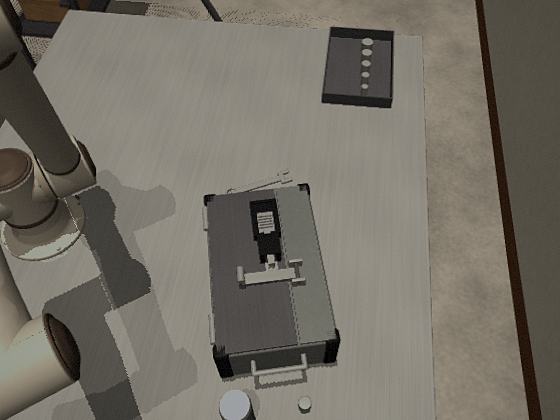

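View pics/top0.png

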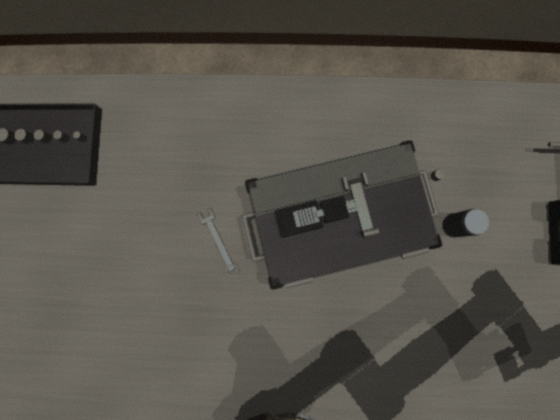

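View pics/wrist0.png

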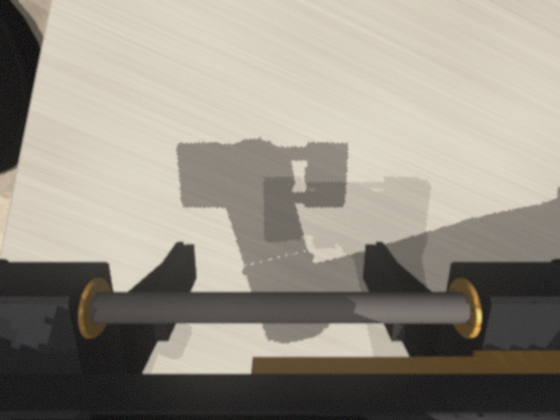

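The scene view shows the case around (265,270) and the top view shows it around (345,215). In the top view the wrench is near (220,240), the can near (470,222) and the socket near (437,175). Next I'll enlarge the crops.

Run:
```python
import cv2
a=cv2.imread("pics/top0.png")[130:300,190:500]
a=cv2.convertScaleAbs(a,alpha=1.8,beta=20)
cv2.imwrite("pics/topc.png",cv2.resize(a,(775,425),interpolation=cv2.INTER_CUBIC))
a=cv2.imread("pics/scene0.png")[165:420,180:360]
cv2.imwrite("pics/scenec.png",cv2.resize(a,None,fx=2.3,fy=2.3,interpolation=cv2.INTER_CUBIC))
```

```text
(no output)
```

View pics/topc.png

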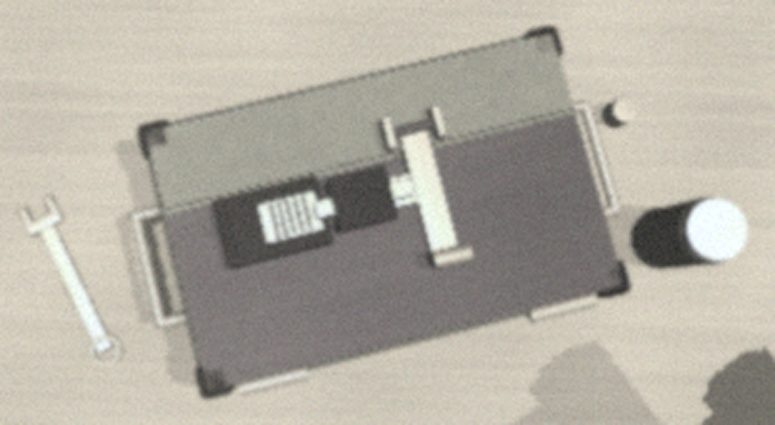

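View pics/scenec.png

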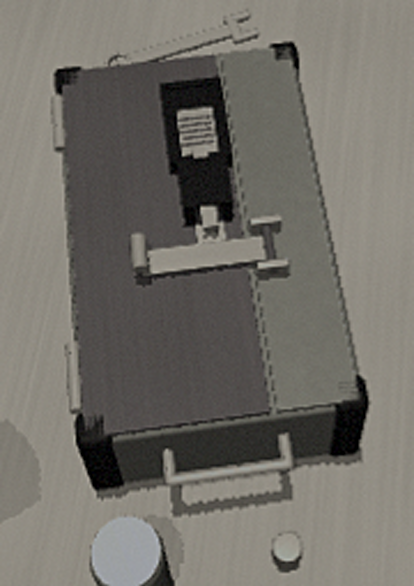

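```bash
cat > h.py <<'E'
import numpy as np, cv2
def load(f): return np.load(f,allow_pickle=True).item()
def proj(c,P):
    P=np.atleast_2d(P); T=np.linalg.inv(c["cam_to_world"]); p=P@T[:3,:3].T+T[:3,3]
    f=210/np.tan(np.radians(c["fov_y"]/2)); s=p[:,:2]/p[:,2:]; r2=(s**2).sum(1,keepdims=True)
    return s*(1+c["k1"]*r2)*f+[c["cx"],c["cy"]]
def ray(c,uv,z):
    f=210/np.tan(np.radians(c["fov_y"]/2)); d=(np.array(uv,float)-[c["cx"],c["cy"]])/f
    s=d.copy()
    for _ in range(20): s=d/(1+c["k1"]*(s@s))
    M=np.array(c["cam_to_world"]); v=M[:3,:3]@[*s,1]; o=M[:3,3]
    return o+v*(z-o[2])/v[2]
def c2w(p,P):
    P=np.atleast_2d(P)/1000.; a=p[2]; R=np.array([[np.cos(a),-np.sin(a),0],[np.sin(a),np.cos(a),0],[0,0,1]])
    return P@R.T+[p[0],p[1],0]
E
python3 - <<'E'
from h import *
from scipy.optimize import least_squares
names=["c++","c+-","c--","c-+","pl+x+y","pl+x-y","pl-x-y","pl-x+y","bar"]
M=np.array([[120,190,130],[120,-190,130],[-120,-190,130],[-120,190,130],[40,144,147],[40,52,147],[-20,52,147],[-20,144,147],[-55,-40,165]],float)
t=np.array([[139,127],[555,28],[631,290],[203,397],[213,200],[316,176],[332,243],[232,267],[453,256]])/2.5+[190,130]
s=np.array([[295,43],[366,383],[77,420],[56,70],[222,78],[232,168],[169,172],[161,84],[139,253]])/2.3+[180,165]
ct,cs=load("pics/top0.npy"),load("pics/scene0.npy")
def res(p,cams=(0,1)):
    W=c2w(p,M); o=[]
    if 0 in cams:o.append((proj(ct,W)-t))
    if 1 in cams:o.append((proj(cs,W)-s))
    return np.concatenate(o)
for cams in ((0,),(1,),(0,1)):
    q=least_squares(lambda p:res(p,cams).ravel(),[0.5,-0.15,0.2],loss="soft_l1")
    print(cams,q.x,np.degrees(q.x[2])); print(res(q.x,cams).round(1).tolist())
p=q.x; np.save("case.npy",p)
for n,P in dict(tab=[10,80,150],bar=[-55,-40,160],hinge=[60,-40,142]).items(): print(n,c2w(p,P).round(4))
E
```

```text
(0,) [ 0.57503601 -0.10327269  0.25829385] 14.799147516217934
[[0.2, -0.2], [0.4, -0.5], [-0.2, 0.0], [0.2, -0.1], [-0.6, 0.1], [0.1, -0.4], [0.7, 0.1], [-1.6, 0.8], [0.1, 0.2]]
(1,) [ 0.57949066 -0.10587855  0.25811085] 14.788662367347495
[[-0.1, -0.3], [0.2, 10.2], [0.1, 10.8], [0.3, -0.6], [-0.3, 0.2], [0.6, -3.9], [0.1, -2.4], [-0.5, 0.6], [-0.4, -0.8]]
(0, 1) [ 0.57728962 -0.10367999  0.2603033 ] 14.914280263639714
[[0.3, -1.0], [0.4, -1.6], [0.1, -1.2], [0.6, -1.0], [-0.4, -0.8], [0.3, -1.4], [0.9, -0.9], [-1.3, -0.1], [0.4, -0.9], [-1.2, -1.2], [-0.7, 8.8], [-0.6, 9.6], [-0.7, -1.3], [-1.3, -0.7], [-0.3, -4.9], [-0.8, -3.3], [-1.4, -0.2], [-1.2, -1.8]]
tab [[ 0.5664 -0.0238  0.15  ]]
bar [[ 0.5344 -0.1565  0.16  ]]
hinge [[ 0.6456 -0.1269  0.142 ]]
```

```bash
cat > ov.py <<'E'
from h import *
import sys
def overlay(c,p,x0,y0,w,h,k,out,dz=0):
    a=np.ascontiguousarray(c["image"][y0:y0+h,x0:x0+w,::-1]); a=cv2.convertScaleAbs(a,alpha=1.3,beta=15)
    a=cv2.resize(a,None,fx=k,fy=k,interpolation=cv2.INTER_CUBIC)
    def poly(P,col):
        u=((proj(c,c2w(p,P))-[x0,y0]+.5)*k-.5); cv2.polylines(a,[np.round(u).astype(int)],True,col,1)
    box=lambda cx,cy,z,w,h:[[cx-w/2,cy-h/2,z],[cx+w/2,cy-h/2,z],[cx+w/2,cy+h/2,z],[cx-w/2,cy+h/2,z]]
    poly(box(0,0,130,240,380),(0,0,255)); poly(box(10,98,147+dz,60,92),(0,255,0)); poly(box(10,80,150+dz,34,50),(255,0,255))
    poly(box(10,21,162+dz,46,50),(255,255,0)); poly(box(-55,-40,160,14,32),(0,255,255))
    cv2.imwrite(out,a); print(a.shape)
E
python3 - <<'E'
from ov import *
c=load("pics/scene0.npy"); overlay(c,[.575,-.1033,.2583],190,170,160,220,2.7,"pics/ov1.png")
c=load("pics/top0.npy"); overlay(c,[.575,-.1033,.2583],230,130,220,165,3.5,"pics/ov2.png")
E
```

```text
(594, 432, 3)
(578, 770, 3)
```

View pics/ov1.png

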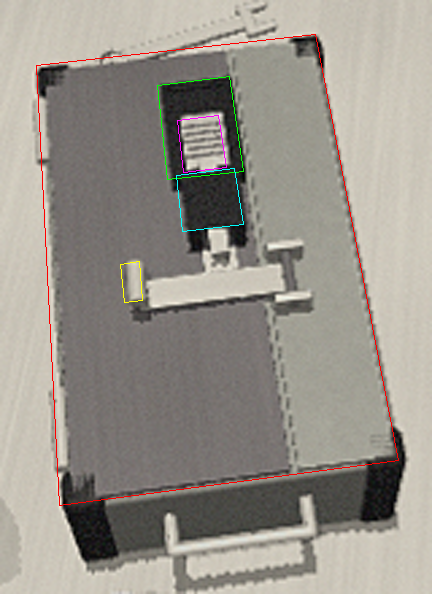

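View pics/ov2.png

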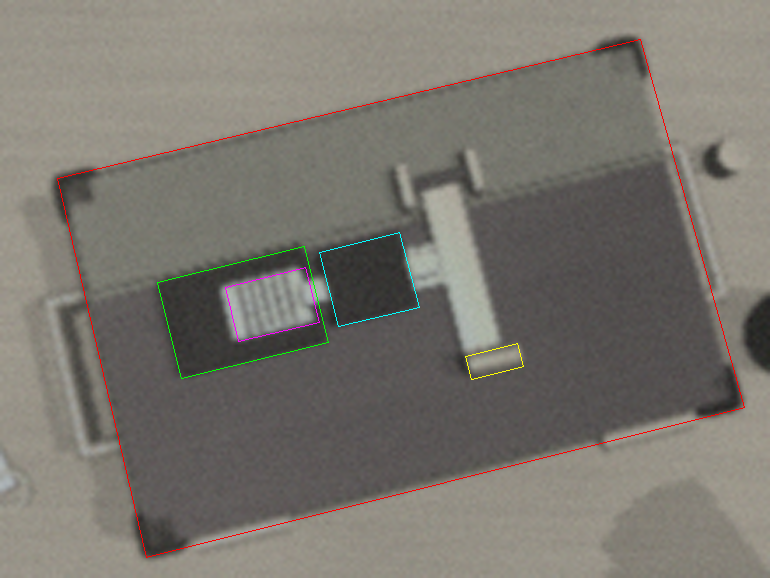

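The top view fits the model well. The scene view disagrees by about 3–4 mm, mostly in x, so I'll average the two and refine with the wrist camera above the case.

```bash
cat >> h.py <<'E'
def rel(cur,Rc,target):  # cm in tool axes
    return 100*Rc.T@(np.array(target)-np.array(cur))
E
python3 - <<'E'
from h import *
from station import r
p=[.5772,-.1045,.2585]; np.save("case.npy",p)
s=r.sense(); R=np.array(s["ee_rot"]); cur=np.array([.243,-.576,.234])
yaw=np.arctan2(R[1,0],R[0,0]); print(yaw, yaw-p[2])
tab=c2w(p,[10,80,150])[0]; print(tab)
# intermediate above: 60mm back toward -x so camera sees it
for t in ([tab[0]-.03,tab[1]-.03,.27],[*tab[:2],.27]): print(rel(cur,R,t).round(2))
E
```

```text
0.39965137904538106 0.14115137904538105
[ 0.56641729 -0.02460173  0.15      ]
[47.32 -3.54 36.62]
[51.25 -3.54 38.22]
```

Call:
step_arm --moves '[[[0, 0.05, 0, 2.8, -1, 2.2, 0], [0, 0.1, 0, 5.6, -2, 4.4, 0], [0, 0.14, 0, 8.4, -3, 6.6, 0], [0, 0.14, 0, 11.2, -3.5, 8.8, 0], [0, 0.14, 0, 14, -3.5, 11, 0]]]'

```text
time_s: 0.57
tcp_pos: [0.3302, -0.4188, 0.2697]
ee_rot: [[0.967, 0.002, -0.256], [0.256, -0.002, 0.967], [0.001, -1.0, -0.002]]
wrist_force: [0.6, 0.1, 0.5]
gripper_width: 0.708
```

```bash
cat > go.py <<'E'
from h import *
from station import r
import sys
# go.py case-frame target (mm): prints rel from measured
p=np.load("case.npy"); s=r.sense(); R=np.array(s["ee_rot"])
print("t",s["time_s"],"F",np.round(s["wrist_force"],1),"w",round(s["gripper_width"],3))
a=p[2];Rw=np.array([[np.cos(a),-np.sin(a),0],[np.sin(a),np.cos(a),0],[0,0,1]])
print("tcp in case mm",((Rw.T@(np.array(s["tcp_pos"])-[p[0],p[1],0]))*1000).round(1), "yawerr deg",np.degrees(np.arctan2(R[1,0],R[0,0])-a).round(2))
if len(sys.argv)>3: print("shift cm",rel(s["tcp_pos"],R,c2w(p,[float(v) for v in sys.argv[1:4]])[0]).round(2))
E
python3 go.py 10 80 270
```

```text
t 0.5667 F [0.6 0.1 0.5] w 0.708
tcp in case mm [-319.1 -240.8  269.7] yawerr deg 0.05
shift cm [32.94 -0.05 32.05]
```

Call:
step_arm --moves '[[[0, 0, 0, 2.8, 0, 2.8, 0], [0, 0, 0, 5.6, 0, 5.6, 0], [0, 0, 0, 8.4, 0, 8.4, 0], [0, 0, 0, 11.2, 0, 11.2, 0], [0, 0, 0, 14, 0, 14, 0]]]'

```text
time_s: 0.98
tcp_pos: [0.4291, -0.2467, 0.2685]
ee_rot: [[0.966, 0.0, -0.257], [0.257, 0.0, 0.966], [0.0, -1.0, 0.0]]
wrist_force: [1.1, 0.3, 0.4]
gripper_width: 0.326
```

Call:
step_arm --moves '[[[0, 0, 0, 2.4, 0, 2.8, 0], [0, 0, 0, 5.2, 0, 5.6, 0], [0, 0, 0, 8, 0, 8.4, 0], [0, 0, 0, 11, 0, 11.2, 0], [0, 0, 0, 13, 0, 13, 0]]]'

```text
time_s: 1.4
tcp_pos: [0.5222, -0.0867, 0.2684]
ee_rot: [[0.966, 0.0, -0.259], [0.259, 0.0, 0.966], [0.0, -1.0, 0.0]]
wrist_force: [-0.5, -0.6, 1.0]
gripper_width: 0.021
```

Call:
step_arm --moves '[[[0, 0, 0, 0.5, 0, 2, 0], [0, 0, 0, 1, 0, 4, 0], [0, 0, 0, 1, 0, 4, 0], [0, 0, 0, 1, 0, 4, 0], [0, 0, 0, 1, 0, 4, 0]]]'

```text
time_s: 1.82
tcp_pos: [0.5202, -0.0486, 0.2684]
ee_rot: [[0.966, -0.0, -0.257], [0.257, -0.0, 0.966], [-0.0, -1.0, -0.0]]
wrist_force: [0.6, -0.6, 0.6]
gripper_width: 0.005
```

```bash
python3 go.py 10 80 270
python3 - <<'E'
from station import optics
from ov import *
c=optics.capture("wrist"); np.save("pics/w1.npy",c,allow_pickle=True)
overlay(c,np.load("case.npy"),0,0,560,420,1.4,"pics/w1.png")
E
```

```text
t 1.8167 F [ 0.6 -0.6  0.6] w 0.005
tcp in case mm [-40.8  68.6 268.4] yawerr deg 0.08
shift cm [ 5.08 -0.16  1.14]
(588, 784, 3)
```

View pics/w1.png

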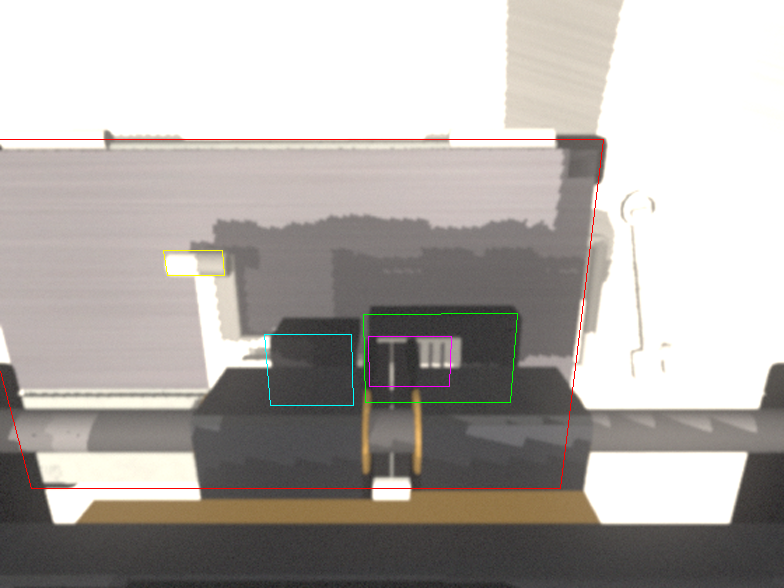

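Read in this 784-px-wide enlargement, the wrist view matches the model closely. The bar is at (195,263) and the case corner at (603,140). The pad's +x edge is at about x = 460, where the model puts it at 451, so the tab starts roughly 3 mm along. I'll press at case (10, 84).

Call:
step_arm --moves '[[[0, 0, 0, 2.5, 0, 0.8, 0], [0, 0, 0, 5.1, 0, 1.5, 0], [0, 0, 0, 5.1, 3, 1.5, 0], [0, 0, 0, 5.1, 6, 1.5, 0], [0, 0, 0, 5.1, 8, 1.5, 0]]]'

```text
time_s: 2.28
tcp_pos: [0.5648, -0.0217, 0.1858]
ee_rot: [[0.967, -0.003, -0.255], [0.255, 0.0, 0.967], [-0.003, -1.0, 0.001]]
wrist_force: [-0.3, 0.8, -0.6]
gripper_width: 0.009
```

Call:
step_arm --moves '[[[0, 0, 0, 0, 0.3, 0, 0], [0, 0, 0, 0, 0.6, 0, 0], [0, 0, 0, 0, 0.8, 0, 0], [0, 0, 0, 0, 0.8, 0, 0], [0, 0, 0, 0, 0.8, 0, 0]]]'

```text
time_s: 2.7
tcp_pos: [0.5666, -0.0209, 0.1821]
ee_rot: [[0.966, 0.003, -0.257], [0.257, 0.0, 0.966], [0.003, -1.0, -0.0]]
wrist_force: [0.5, 0.7, 0.8]
gripper_width: 0.002
```

```bash
python3 go.py 10 84 168
python3 - <<'E'
from station import optics
from ov import *
c=optics.capture("scene"); np.save("pics/s2.npy",c,allow_pickle=True)
overlay(c,np.load("case.npy"),190,170,160,220,2.7,"pics/s2.png")
c=optics.capture("wrist"); overlay(c,np.load("case.npy"),0,0,560,420,1.4,"pics/w2.png")
E
```

```text
t 2.7 F [0.5 0.7 0.8] w 0.002
tcp in case mm [ 11.2  83.5 182.1] yawerr deg 0.06
shift cm [-0.12  1.41  0.05]
(594, 432, 3)
(588, 784, 3)
```

View pics/s2.png

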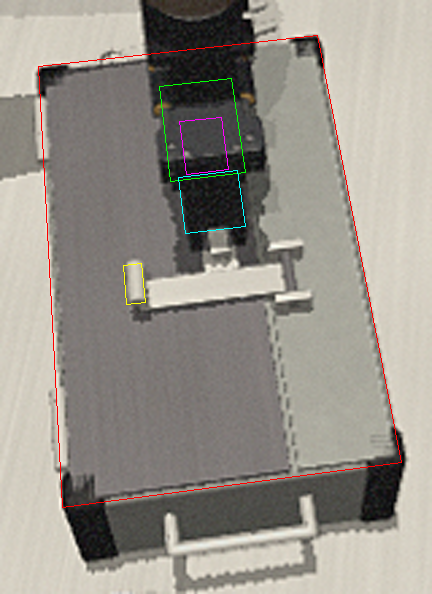

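View pics/w2.png

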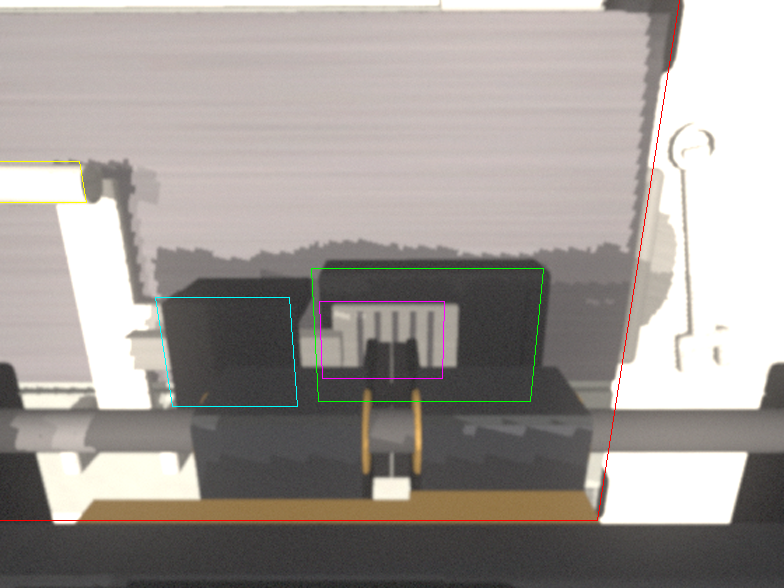

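The fingers are centred over the pad (pad spans columns 332–458, fingers at 390) and clear of the bridge. Next I'll descend and find the pad by touch.

Call:
step_arm --moves '[[[0, 0, 0, 0, 0.5, 0, 0], [0, 0, 0, 0, 0.9, 0, 0], [0, 0, 0, 0, 1.2, 0, 0], [0, 0, 0, 0, 1.3, 0, 0], [0, 0, 0, 0, 1.3, 0, 0]]]'

```text
time_s: 3.22
tcp_pos: [0.5655, -0.0208, 0.1669]
ee_rot: [[0.966, -0.001, -0.257], [0.257, -0.0, 0.966], [-0.001, -1.0, 0.0]]
wrist_force: [-0.2, -0.2, 0.5]
gripper_width: 0.007
```

Call:
step_arm --moves '[[[0, 0, 0, 0, 0.02, 0, 0], [0, 0, 0, 0, 0.04, 0, 0], [0, 0, 0, 0, 0.06, 0, 0], [0, 0, 0, 0, 0.08, 0, 0], [0, 0, 0, 0, 0.08, 0, 0]]]'

```text
time_s: 3.63
tcp_pos: [0.5659, -0.0208, 0.1668]
ee_rot: [[0.966, 0.0, -0.257], [0.257, 0.0, 0.966], [0.0, -1.0, -0.0]]
wrist_force: [-0.4, 0.8, 0.8]
gripper_width: 0.003
```

Call:
step_arm --moves '[[[0, 0, 0, 0, 0.02, 0, 0], [0, 0, 0, 0, 0.04, 0, 0], [0, 0, 0, 0, 0.06, 0, 0], [0, 0, 0, 0, 0.08, 0, 0], [0, 0, 0, 0, 0.08, 0, 0]]]'

```text
time_s: 4.05
tcp_pos: [0.5658, -0.0208, 0.1659]
ee_rot: [[0.966, -0.0, -0.257], [0.257, 0.0, 0.966], [-0.0, -1.0, 0.0]]
wrist_force: [0.0, -0.0, -0.2]
gripper_width: 0.007
```

Call:
step_arm --moves '[[[0, 0, 0, 0, 0.02, 0, 0], [0, 0, 0, 0, 0.04, 0, 0], [0, 0, 0, 0, 0.06, 0, 0], [0, 0, 0, 0, 0.08, 0, 0], [0, 0, 0, 0, 0.08, 0, 0]]]'

```text
time_s: 4.47
tcp_pos: [0.5658, -0.0207, 0.1653]
ee_rot: [[0.966, 0.0, -0.257], [0.257, -0.0, 0.966], [0.0, -1.0, -0.0]]
wrist_force: [-0.9, 0.6, 0.1]
gripper_width: 0.005
```

Call:
step_arm --moves '[[[0, 0, 0, 0, 0.02, 0, 0], [0, 0, 0, 0, 0.04, 0, 0], [0, 0, 0, 0, 0.06, 0, 0], [0, 0, 0, 0, 0.08, 0, 0], [0, 0, 0, 0, 0.08, 0, 0]]]'

```text
time_s: 4.88
tcp_pos: [0.5659, -0.0207, 0.1651]
ee_rot: [[0.966, 0.0, -0.257], [0.257, -0.0, 0.966], [0.0, -1.0, -0.0]]
wrist_force: [-1.0, 1.3, 4.6]
gripper_width: 0.007
```

Call:
step_arm --moves '[[[0, 0, 0, 0, 0.02, 0, 0], [0, 0, 0, 0, 0.04, 0, 0], [0, 0, 0, 0, 0.06, 0, 0], [0, 0, 0, 0, 0.08, 0, 0], [0, 0, 0, 0, 0.08, 0, 0]]]'

```text
time_s: 5.3
tcp_pos: [0.5659, -0.0207, 0.165]
ee_rot: [[0.966, 0.001, -0.257], [0.257, -0.0, 0.966], [0.001, -1.0, -0.0]]
wrist_force: [-3.1, 1.1, 8.2]
gripper_width: 0.004
```

Contact is at TCP z ≈ 0.165, so the pad top is about 154 mm, within the ±6 range. The stiffness is about 5 N/mm. Next I'll press to about 16 N.

Call:
step_arm --moves '[[[0, 0, 0, 0, 0.04, 0, 0], [0, 0, 0, 0, 0.08, 0, 0], [0, 0, 0, 0, 0.12, 0, 0], [0, 0, 0, 0, 0.15, 0, 0], [0, 0, 0, 0, 0.15, 0, 0]]]'

```text
time_s: 5.72
tcp_pos: [0.566, -0.0207, 0.1648]
ee_rot: [[0.966, 0.002, -0.258], [0.258, -0.0, 0.966], [0.002, -1.0, -0.001]]
wrist_force: [-5.1, 2.4, 13.5]
gripper_width: 0.006
```

Call:
step_arm --moves '[[[0, 0, 0, 0, 0.04, 0.05, 0], [0, 0, 0, 0, 0.05, 0.15, 0], [0, 0, 0, 0, 0.05, 0.3, 0], [0, 0, 0, 0, 0.05, 0.45, 0], [0, 0, 0, 0, 0.05, 0.6, 0]]]'

```text
time_s: 6.13
tcp_pos: [0.565, -0.017, 0.1648]
ee_rot: [[0.966, 0.002, -0.258], [0.258, -0.004, 0.966], [0.001, -1.0, -0.004]]
wrist_force: [-3.6, -6.2, 13.8]
gripper_width: 0.002
```

Call:
step_arm --moves '[[[0, 0, 0, 0, 0.02, 0.1, 0], [0, 0, 0, 0, 0.03, 0.25, 0], [0, 0, 0, 0, 0.03, 0.4, 0], [0, 0, 0, 0, 0.03, 0.55, 0], [0, 0, 0, 0, 0.03, 0.7, 0]]]'

```text
time_s: 6.55
tcp_pos: [0.5632, -0.0103, 0.1647]
ee_rot: [[0.966, 0.003, -0.258], [0.258, -0.004, 0.966], [0.002, -1.0, -0.004]]
wrist_force: [-3.4, -6.2, 14.5]
gripper_width: 0.007
```

```bash
python3 go.py
python3 - <<'E'
from station import optics
from ov import *
c=optics.capture("wrist"); overlay(c,np.load("case.npy"),150,150,300,200,2.6,"pics/w3.png")
E
```

```text
t 6.55 F [-3.4 -6.2 14.5] w 0.007
tcp in case mm [ 10.6  94.7 164.7] yawerr deg 0.14
(520, 780, 3)
```

View pics/w3.png

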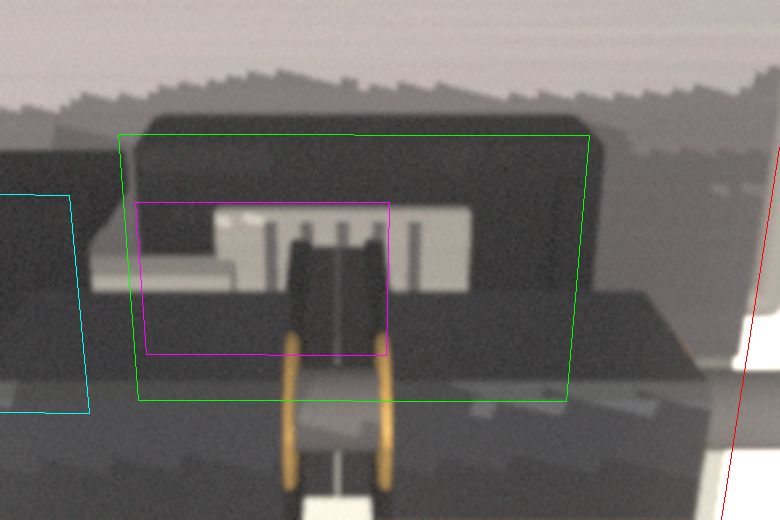

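The tab is moving with the fingers: the pad now spans columns 215–470, where the nominal model has 137–389. I'll keep dragging.

Call:
step_arm --moves '[[[0, 0, 0, 0, 0.02, 0.15, 0], [0, 0, 0, 0, 0.03, 0.3, 0], [0, 0, 0, 0, 0.03, 0.45, 0], [0, 0, 0, 0, 0.03, 0.6, 0], [0, 0, 0, 0, 0.03, 0.7, 0]]]'

```text
time_s: 7.02
tcp_pos: [0.5614, -0.0035, 0.1647]
ee_rot: [[0.966, 0.003, -0.258], [0.258, -0.004, 0.966], [0.001, -1.0, -0.005]]
wrist_force: [-5.1, -5.1, 14.6]
gripper_width: 0.006
```

Call:
step_arm --moves '[[[0, 0, 0, 0, 0, 0.1, 0], [0, 0, 0, 0, 0, 0.2, 0], [0, 0, 0, 0, 0, 0.3, 0], [0, 0, 0, 0, 0, 0.3, 0], [0, 0, 0, 0, 0, 0.3, 0]]]'

```text
time_s: 7.43
tcp_pos: [0.5609, -0.0012, 0.1647]
ee_rot: [[0.966, 0.003, -0.258], [0.258, -0.005, 0.966], [0.002, -1.0, -0.005]]
wrist_force: [-3.7, -7.9, 15.0]
gripper_width: 0.002
```

```bash
python3 go.py
python3 - <<'E'
from station import optics
from ov import *
c=optics.capture("wrist"); overlay(c,np.load("case.npy"),150,150,300,200,2.6,"pics/w4.png")
E
```

```text
t 7.4333 F [-3.7 -7.9 15. ] w 0.002
tcp in case mm [ 10.7 104.1 164.7] yawerr deg 0.15
(520, 780, 3)
```

View pics/w4.png

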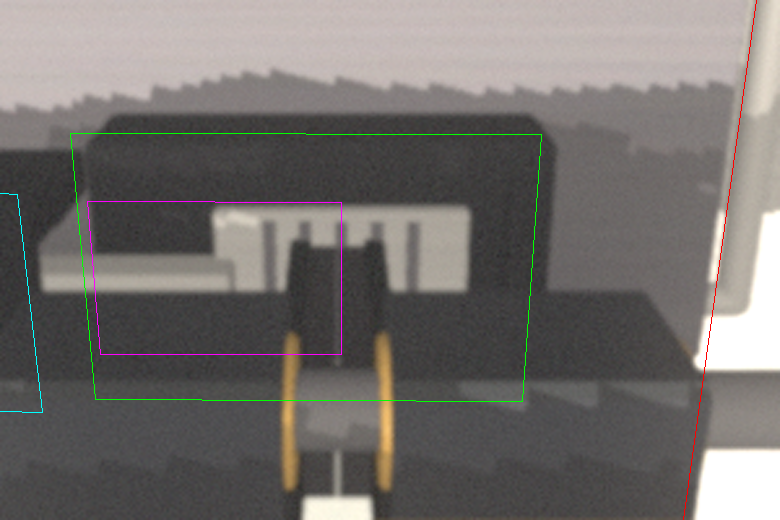

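Call:
step_arm --moves '[[[0, 0, 0, 0, 0, 0.05, 0], [0, 0, 0, 0, 0, 0.1, 0], [0, 0, 0, 0, 0, 0.15, 0], [0, 0, 0, 0, 0, 0.2, 0], [0, 0, 0, 0, 0, 0.2, 0]]]'

```text
time_s: 7.9
tcp_pos: [0.5611, 0.0005, 0.1647]
ee_rot: [[0.966, 0.004, -0.258], [0.258, -0.005, 0.966], [0.003, -1.0, -0.006]]
wrist_force: [-0.8, -8.6, 13.7]
gripper_width: 0.002
```

Call:
step_arm --moves '[[[0, 0, 0, 0, 0.01, 0.08, 0], [0, 0, 0, 0, 0.02, 0.16, 0], [0, 0, 0, 0, 0.02, 0.24, 0], [0, 0, 0, 0, 0.02, 0.3, 0], [0, 0, 0, 0, 0.02, 0.3, 0]]]'

```text
time_s: 8.32
tcp_pos: [0.561, 0.0038, 0.1647]
ee_rot: [[0.966, 0.006, -0.258], [0.258, -0.004, 0.966], [0.005, -1.0, -0.006]]
wrist_force: [-0.9, -8.3, 13.7]
gripper_width: 0.006
```

```bash
python3 go.py
python3 - <<'E'
from station import optics
from ov import *
c=optics.capture("wrist"); overlay(c,np.load("case.npy"),150,150,300,200,2.6,"pics/w5.png")
E
```

```text
t 8.3167 F [-0.9 -8.3 13.7] w 0.006
tcp in case mm [ 12.  108.8 164.7] yawerr deg 0.16
(520, 780, 3)
```

View pics/w5.png

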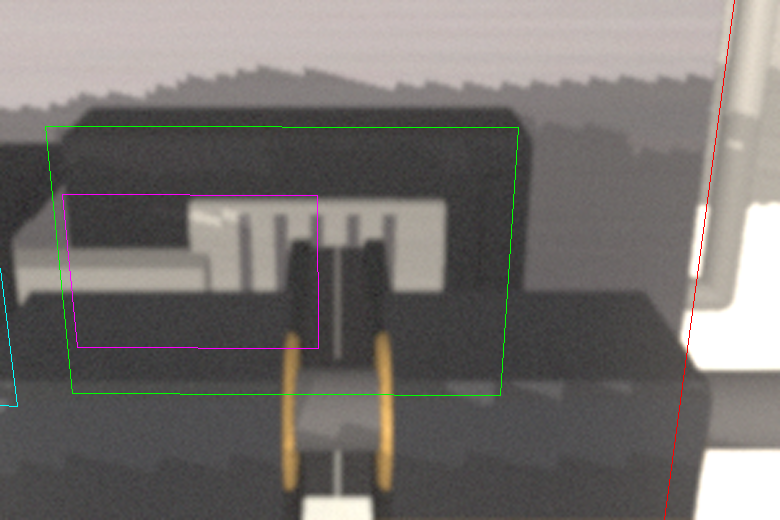

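The pad stopped moving relative to the case between the last two pictures (offset from the model 124 px, then 125 px) while the fingers slipped on it. So the tab is at its stop. I'll lift off and go to the bar.

Call:
step_arm --moves '[[[0, 0, 0, 0, -0.5, 0, 0], [0, 0, 0, 0, -1.5, 0, 0], [0, 0, 0, 0, -3, 0, 0], [0, 0, 0, 0, -5, 0, 0], [0, 0, 0, 0, -5.5, 0, 30]]]'

```text
time_s: 8.78
tcp_pos: [0.5601, 0.0067, 0.2187]
ee_rot: [[0.966, 0.005, -0.258], [0.258, 0.001, 0.966], [0.005, -1.0, -0.001]]
wrist_force: [0.3, 1.0, -0.2]
gripper_width: 0.036
```

```bash
python3 go.py -85 -38 220
python3 - <<'E'
from station import optics
from ov import *
c=optics.capture("wrist"); overlay(c,np.load("case.npy"),100,100,300,220,2.6,"pics/w6.png",4)
E
```

```text
t 8.7833 F [ 0.3  1.  -0.2] w 0.036
tcp in case mm [ 11.9 111.9 218.7] yawerr deg 0.12
shift cm [ -9.72  -0.17 -14.97]
(572, 780, 3)
```

View pics/w6.png

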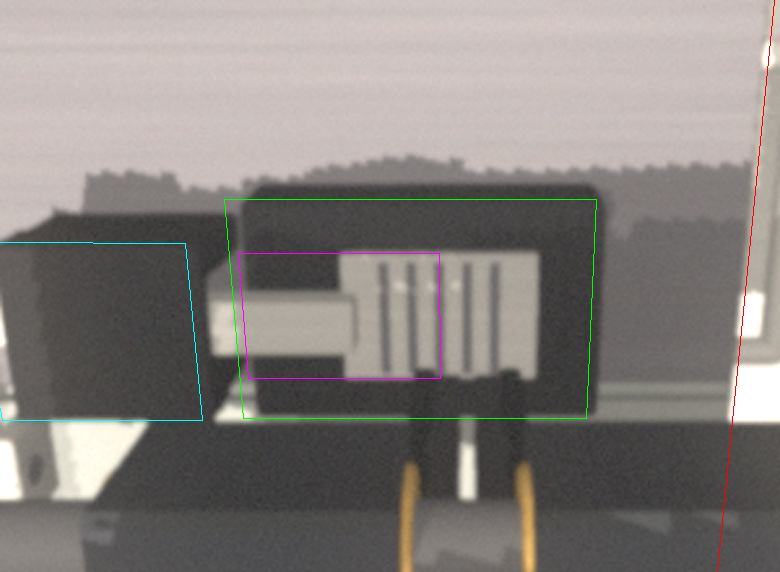

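Call:
step_arm --moves '[[[0, 0, 0, -2, 0, -3, 60], [0, 0, 0, -4, 0, -6, 60], [0, 0, 0, -6, 0, -9, 60], [0, 0, 0, -8, 0, -12, 60], [0, 0, 0, -9.7, 0, -15, 60]]]'

```text
time_s: 9.25
tcp_pos: [0.5018, -0.1645, 0.2146]
ee_rot: [[0.966, -0.002, -0.257], [0.257, 0.001, 0.966], [-0.002, -1.0, 0.001]]
wrist_force: [0.7, 0.2, 0.6]
gripper_width: 0.424
```

Call:
step_arm --moves '[[[0, 0, 0, 0, 0, 0, 60], [0, 0, 0, 0, 0, 0, 60], [0, 0, 0, 0, 0, 0, 60], [0, 0, 0, 0, 0, 0, 60], [0, 0, 0, 0, 0, 0, 60]]]'

```text
time_s: 9.67
tcp_pos: [0.5037, -0.1626, 0.2154]
ee_rot: [[0.966, -0.0, -0.258], [0.258, 0.0, 0.966], [-0.0, -1.0, 0.0]]
wrist_force: [-0.3, 0.2, 0.4]
gripper_width: 0.595
```

```bash
python3 go.py -55 -38 168
python3 - <<'E'
from station import optics
from ov import *
c=optics.capture("wrist"); overlay(c,np.load("case.npy"),0,0,560,420,1.4,"pics/w7.png",4)
E
```

```text
t 9.6667 F [-0.3  0.2  0.4] w 0.595
tcp in case mm [-85.9 -37.3 215.4] yawerr deg 0.17
shift cm [ 3.09  4.74 -0.08]
(588, 784, 3)
```

View pics/w7.png

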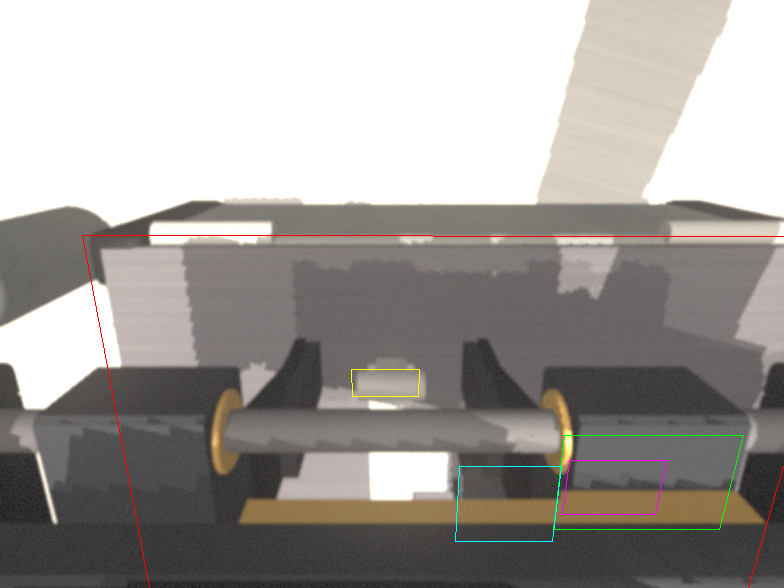

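The bar spans columns 357–424 (mid 390) and the jaw tips are at 320 and 462 (mid 391), so they are centred in y. The model's y is about 2.5 mm low, and I'll shift it. Then I'll move over the bar and descend around it.

Call:
step_arm --moves '[[[0, 0, 0, 1.5, 0, 0, 60], [0, 0, 0, 3.1, 0, 0, 60], [0, 0, 0, 3.1, 1, 0, 60], [0, 0, 0, 3.1, 2, 0, 60], [0, 0, 0, 3.1, 3, 0, 60]]]'

```text
time_s: 10.13
tcp_pos: [0.5326, -0.155, 0.1843]
ee_rot: [[0.966, -0.002, -0.257], [0.257, 0.001, 0.966], [-0.001, -1.0, 0.001]]
wrist_force: [-0.8, 0.2, -0.3]
gripper_width: 0.597
```

```bash
python3 - <<'E'
from h import *
p=np.load("case.npy"); a=p[2]; np.save("case.npy",[p[0]-.0025*np.sin(a),p[1]+.0025*np.cos(a),a])
E
python3 go.py -55 -40 154
python3 - <<'E'
from station import optics
from ov import *
c=optics.capture("scene"); overlay(c,np.load("case.npy"),190,170,160,220,2.7,"pics/s8.png")
E
```

```text
t 10.1333 F [-0.8  0.2 -0.3] w 0.597
tcp in case mm [-56.  -39.9 184.3] yawerr deg 0.11
shift cm [ 0.11  3.03 -0.01]
(594, 432, 3)
```

View pics/s8.png

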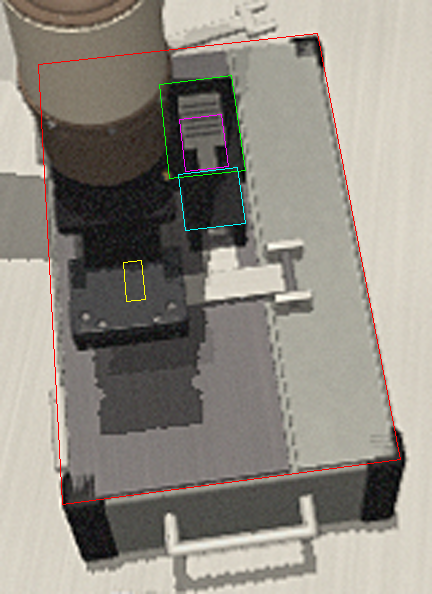

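The tab is visibly slid, with the pad top at row 95 against the nominal 117. I'll descend 3 cm.

Call:
step_arm --moves '[[[0, 0, 0, 0.1, 0.8, 0, 60], [0, 0, 0, 0.1, 1.6, 0, 60], [0, 0, 0, 0.1, 2.3, 0, 60], [0, 0, 0, 0.1, 2.9, 0, 60], [0, 0, 0, 0.1, 2.9, 0, 60]]]'

```text
time_s: 10.6
tcp_pos: [0.5334, -0.1553, 0.1552]
ee_rot: [[0.967, -0.003, -0.256], [0.256, 0.0, 0.967], [-0.003, -1.0, 0.001]]
wrist_force: [-0.2, 0.6, -0.8]
gripper_width: 0.601
```

```bash
python3 go.py -55 -40 154
python3 - <<'E'
from station import optics
from ov import *
c=optics.capture("wrist"); overlay(c,np.load("case.npy"),0,0,560,420,1.4,"pics/w9.png",4)
E
```

```text
t 10.6 F [-0.2  0.6 -0.8] w 0.601
tcp in case mm [-55.4 -40.4 155.2] yawerr deg 0.05
shift cm [0.04 0.12 0.04]
(588, 784, 3)
```

View pics/w9.png

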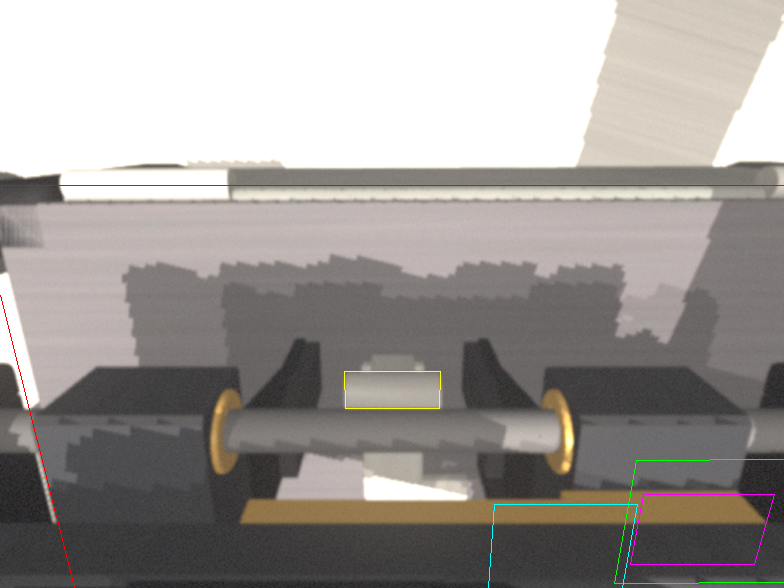

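The bar (345–440, 371–408) lies exactly on the model and midway between the jaws. Next I'll close.

Call:
step_arm --moves '[[[0, 0, 0, 0, 0.1, 0, 20], [0, 0, 0, 0, 0.1, 0, 20], [0, 0, 0, 0, 0.1, 0, 20], [0, 0, 0, 0, 0.1, 0, 20], [0, 0, 0, 0, 0.1, 0, 20]]]'

```text
time_s: 11.07
tcp_pos: [0.5344, -0.1548, 0.1561]
ee_rot: [[0.967, 0.0, -0.257], [0.257, 0.001, 0.967], [0.001, -1.0, 0.001]]
wrist_force: [0.1, 3.6, 1.5]
gripper_width: 0.365
```

Call:
step_arm --moves '[[[0, 0, 0, 0, 0, 0, 20], [0, 0, 0, 0, 0, 0, 20], [0, 0, 0, 0, 0, 0, 20], [0, 0, 0, 0, 0, 0, 20], [0, 0, 0, 0, 0, 0, 20]]]'

```text
time_s: 11.48
tcp_pos: [0.5344, -0.1549, 0.156]
ee_rot: [[0.966, 0.0, -0.257], [0.257, 0.001, 0.966], [0.0, -1.0, 0.001]]
wrist_force: [-1.6, 5.2, 3.8]
gripper_width: 0.362
```

Gripped: the opening is 0.362, or 31.5 mm, against a 32 mm bar. Next I'll compute the arc increments.

Run:
```python
import numpy as np
f0=np.arctan2(18,115); r=np.hypot(18,115)
P=lambda t:np.array([-r*np.cos(f0+t),-r*np.sin(f0+t)])/10
for t0 in np.arange(0,1.5,.24):
    print(round(t0,2),[ (P(t0+.24*k/5)-P(t0)).round(2).tolist() for k in range(1,6)])
```

```text
0.0 [[0.1, -0.55], [0.23, -1.09], [0.38, -1.63], [0.55, -2.16], [0.76, -2.68]]
0.24 [[0.23, -0.51], [0.48, -1.01], [0.75, -1.5], [1.05, -1.97], [1.37, -2.43]]
0.48 [[0.34, -0.44], [0.71, -0.87], [1.09, -1.27], [1.49, -1.66], [1.91, -2.03]]
0.72 [[0.44, -0.35], [0.89, -0.67], [1.36, -0.98], [1.84, -1.26], [2.34, -1.52]]
0.96 [[0.51, -0.23], [1.03, -0.44], [1.55, -0.63], [2.09, -0.79], [2.63, -0.92]]
1.2 [[0.55, -0.11], [1.1, -0.19], [1.66, -0.24], [2.22, -0.27], [2.77, -0.27]]
1.44 [[0.56, 0.03], [1.11, 0.08], [1.67, 0.16], [2.22, 0.27], [2.76, 0.4]]
```

Call:
step_arm --moves '[[[0, 0, 0, 0.1, -0.55, 0, 20], [0, 0, 0, 0.23, -1.09, 0, 20], [0, 0, 0, 0.38, -1.63, 0, 20], [0, 0, 0, 0.55, -2.16, 0, 20], [0, 0, 0, 0.76, -2.68, 0, 20]]]'

```text
time_s: 11.9
tcp_pos: [0.5412, -0.153, 0.1823]
ee_rot: [[0.966, -0.002, -0.257], [0.257, 0.001, 0.967], [-0.002, -1.0, 0.001]]
wrist_force: [0.2, 4.3, -5.4]
gripper_width: 0.361
```

```bash
python3 go.py
```

```text
t 11.9 F [ 0.2  4.3 -5.4] w 0.361
tcp in case mm [-47.2 -40.2 182.3] yawerr deg 0.06
```

Forces are small, so I'll continue.

Call:
step_arm --moves '[[[0, 0, 0, 0.23, -0.51, 0, 20], [0, 0, 0, 0.48, -1.01, 0, 20], [0, 0, 0, 0.75, -1.5, 0, 20], [0, 0, 0, 1.05, -1.97, 0, 20], [0, 0, 0, 1.37, -2.43, 0, 20]]]'

```text
time_s: 12.32
tcp_pos: [0.5541, -0.1496, 0.2067]
ee_rot: [[0.967, -0.003, -0.257], [0.257, 0.001, 0.967], [-0.002, -1.0, 0.001]]
wrist_force: [-2.4, 6.2, -5.4]
gripper_width: 0.366
```

```bash
python3 go.py
python3 - <<'E'
from station import optics
from ov import *
c=optics.capture("scene"); overlay(c,np.load("case.npy"),190,170,160,220,2.7,"pics/s10.png")
E
```

```text
t 12.3167 F [-2.4  6.2 -5.4] w 0.366
tcp in case mm [-33.8 -40.2 206.7] yawerr deg 0.06
(594, 432, 3)
```

View pics/s10.png

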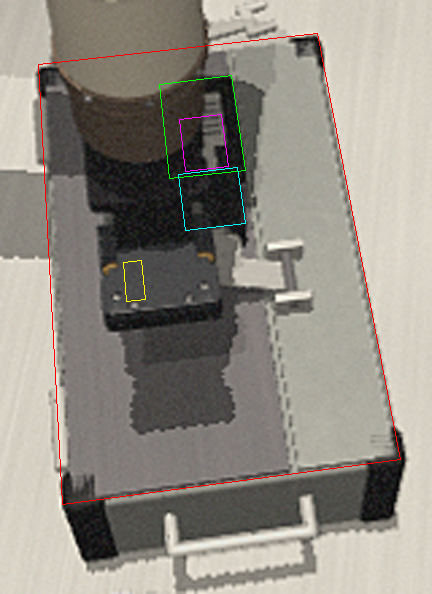

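The lever is following, now near 0.48 rad and so past the 0.35 rad block.

Call:
step_arm --moves '[[[0, 0, 0, 0.34, -0.44, 0, 20], [0, 0, 0, 0.71, -0.87, 0, 20], [0, 0, 0, 1.09, -1.27, 0, 20], [0, 0, 0, 1.49, -1.66, 0, 20], [0, 0, 0, 1.91, -2.03, 0, 20]]]'

```text
time_s: 12.78
tcp_pos: [0.5721, -0.1447, 0.2271]
ee_rot: [[0.967, -0.004, -0.257], [0.257, 0.001, 0.967], [-0.004, -1.0, 0.002]]
wrist_force: [-3.3, 4.5, -4.2]
gripper_width: 0.363
```

Call:
step_arm --moves '[[[0, 0, 0, 0.44, -0.35, 0, 20], [0, 0, 0, 0.89, -0.67, 0, 20], [0, 0, 0, 1.36, -0.98, 0, 20], [0, 0, 0, 1.84, -1.26, 0, 20], [0, 0, 0, 2.34, -1.52, 0, 20]]]'

```text
time_s: 13.2
tcp_pos: [0.5943, -0.1388, 0.2426]
ee_rot: [[0.966, -0.005, -0.257], [0.257, 0.0, 0.966], [-0.005, -1.0, 0.002]]
wrist_force: [-3.4, 5.4, -1.2]
gripper_width: 0.366
```

Call:
step_arm --moves '[[[0, 0, 0, 0.51, -0.23, 0, 20], [0, 0, 0, 1.03, -0.44, 0, 20], [0, 0, 0, 1.55, -0.63, 0, 20], [0, 0, 0, 2.09, -0.79, 0, 20], [0, 0, 0, 2.63, -0.92, 0, 20]]]'

```text
time_s: 13.62
tcp_pos: [0.6199, -0.1319, 0.2525]
ee_rot: [[0.966, -0.004, -0.257], [0.257, 0.0, 0.966], [-0.004, -1.0, 0.001]]
wrist_force: [-5.0, 5.6, 0.7]
gripper_width: 0.364
```

```bash
python3 go.py
python3 - <<'E'
from station import optics
from ov import *
c=optics.capture("scene"); overlay(c,np.load("case.npy"),190,170,160,220,2.7,"pics/s11.png")
E
```

```text
t 13.6167 F [-5.   5.6  0.7] w 0.364
tcp in case mm [ 34.3 -39.9 252.5] yawerr deg 0.08
(594, 432, 3)
```

View pics/s11.png

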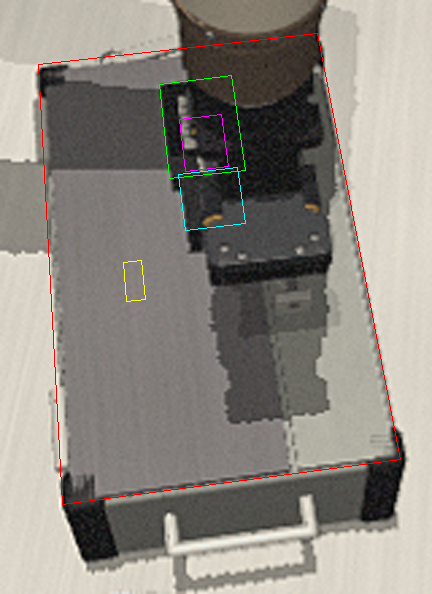

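Call:
step_arm --moves '[[[0, 0, 0, 0.55, -0.11, 0, 20], [0, 0, 0, 1.1, -0.19, 0, 20], [0, 0, 0, 1.66, -0.24, 0, 20], [0, 0, 0, 2.22, -0.27, 0, 20], [0, 0, 0, 2.77, -0.27, 0, 20]]]'

```text
time_s: 14.08
tcp_pos: [0.6473, -0.1245, 0.256]
ee_rot: [[0.966, -0.002, -0.257], [0.257, 0.0, 0.966], [-0.002, -1.0, 0.001]]
wrist_force: [-5.4, 6.8, 2.3]
gripper_width: 0.366
```

```bash
python3 go.py 65 -40 250; ls
```

```text
t 14.0833 F [-5.4  6.8  2.3] w 0.366
tcp in case mm [ 62.6 -39.8 256. ] yawerr deg 0.1
shift cm [ 0.24  0.6  -0.02]
case.npy
go.py
h.py
ov.py
pics
```

Call:
step_arm --moves '[[[0, 0, 0, 0.15, 0, 0, 20], [0, 0, 0, 0.3, 0.01, 0, 20], [0, 0, 0, 0.4, 0.02, 0, 20], [0, 0, 0, 0.4, 0.02, 0, 20], [0, 0, 0, 0.4, 0.02, 0, 20]]]'

```text
time_s: 14.5
tcp_pos: [0.6514, -0.1234, 0.256]
ee_rot: [[0.966, -0.001, -0.258], [0.258, 0.0, 0.966], [-0.001, -1.0, 0.0]]
wrist_force: [-4.0, 6.2, 2.0]
gripper_width: 0.362
```

```bash
python3 go.py
python3 - <<'E'
from station import optics
from ov import *
c=optics.capture("wrist"); overlay(c,np.load("case.npy"),0,0,560,420,1.4,"pics/w12.png",4)
E
```

```text
t 14.5 F [-4.   6.2  2. ] w 0.362
tcp in case mm [ 66.9 -39.8 256. ] yawerr deg 0.12
(588, 784, 3)
```

View pics/w12.png

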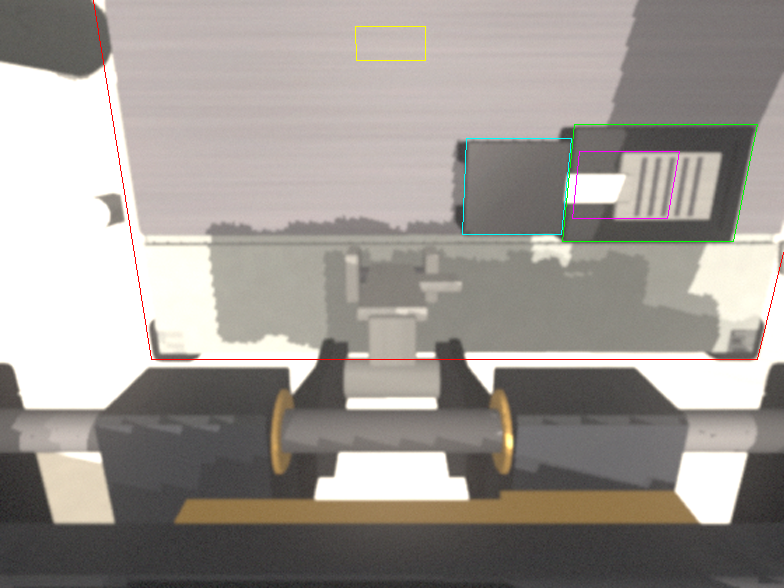

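The lever is near 1.47 rad. The pad's left edge is shifted about 43 px, which is about 21.5 mm and matches the 22 mm stop. I'll release and rise.

Call:
step_arm --moves '[[[0, 0, 0, 0, 0, 0, 60], [0, 0, 0, 0, 0, 0, 60], [0, 0, 0, 0, 0, 0, 60], [0, 0, 0, 0, 0, 0, 60], [0, 0, 0, 0, 0, 0, 60]]]'

```text
time_s: 14.97
tcp_pos: [0.6525, -0.1248, 0.2547]
ee_rot: [[0.967, 0.001, -0.256], [0.256, -0.001, 0.967], [0.001, -1.0, -0.001]]
wrist_force: [-0.0, 0.3, 0.7]
gripper_width: 0.583
```

Call:
step_arm --moves '[[[0, 0, 0, 0, -1, 0, 60], [0, 0, 0, 0, -3, 0, 60], [0, 0, 0, 0, -6, 0, 60], [0, 0, 0, 0, -9, 0, 60], [0, 0, 0, 0, -10, 0, 60]]]'

```text
time_s: 15.38
tcp_pos: [0.6534, -0.1251, 0.3608]
ee_rot: [[0.966, 0.01, -0.257], [0.257, -0.003, 0.966], [0.009, -1.0, -0.005]]
wrist_force: [0.7, -0.9, 1.0]
gripper_width: 0.601
```

Call:
step_arm --moves '[[[0, 0, 0, -3, 0, 0, 60], [0, 0, 0, -6, 0, 0, 60], [0, 0, 0, -9, 0, 0, 60], [0, 0, 0, -12, 0, 0, 60], [0, 0, 0, -15, 0, 0, 60]]]'

```text
time_s: 15.8
tcp_pos: [0.5057, -0.1631, 0.3545]
ee_rot: [[0.966, 0.001, -0.257], [0.257, -0.0, 0.966], [0.001, -1.0, -0.001]]
wrist_force: [-0.3, -0.1, 0.3]
gripper_width: 0.602
```

```bash
python3 go.py
python3 - <<'E'
from station import optics
from ov import *
p=np.load("case.npy")
c=optics.capture("wrist"); overlay(c,p,0,0,560,420,1.4,"pics/w13.png",4)
f0=np.arctan2(18,115); R=np.hypot(18,115)
for n in ("scene","top"):
    c=optics.capture(n)
    if n=="scene": overlay(c,p,190,170,160,220,2.7,"pics/s13.png")
    else: overlay(c,p,190,130,310,170,2.5,"pics/t13.png")
    for t in (1.3,1.4,1.47,1.5):
        u=proj(c,c2w(p,[60-R*np.cos(f0+t),-40,142+R*np.sin(f0+t)]))[0]; print(n,t,u.round(1), ((u-[190,170])*2.7).round() if n=="scene" else ((u-[190,130])*2.5).round())
E
```

```text
t 15.8 F [-0.3 -0.1  0.3] w 0.602
tcp in case mm [-84.1 -40.8 354.5] yawerr deg 0.08
(588, 784, 3)
(594, 432, 3)
scene 1.3 [289.3 243.2] [268. 198.]
scene 1.4 [295.5 242.3] [285. 195.]
scene 1.47 [299.8 241.8] [296. 194.]
scene 1.5 [301.6 241.6] [301. 193.]
(425, 775, 3)
top 1.3 [366.9 176.9] [442. 117.]
top 1.4 [365.4 170.9] [438. 102.]
top 1.47 [364.3 166.8] [436.  92.]
top 1.5 [363.8 165. ] [434.  88.]
```

View pics/s13.png

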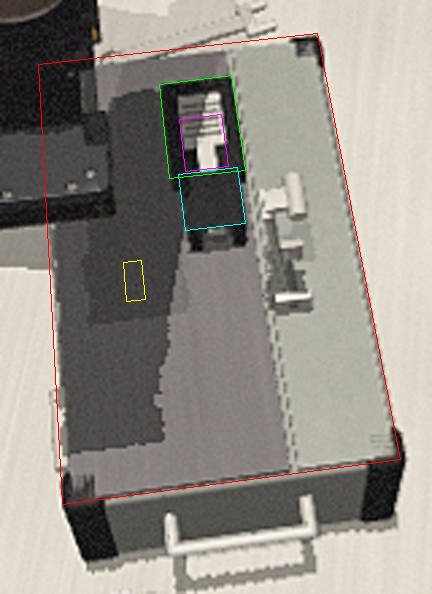

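View pics/w13.png

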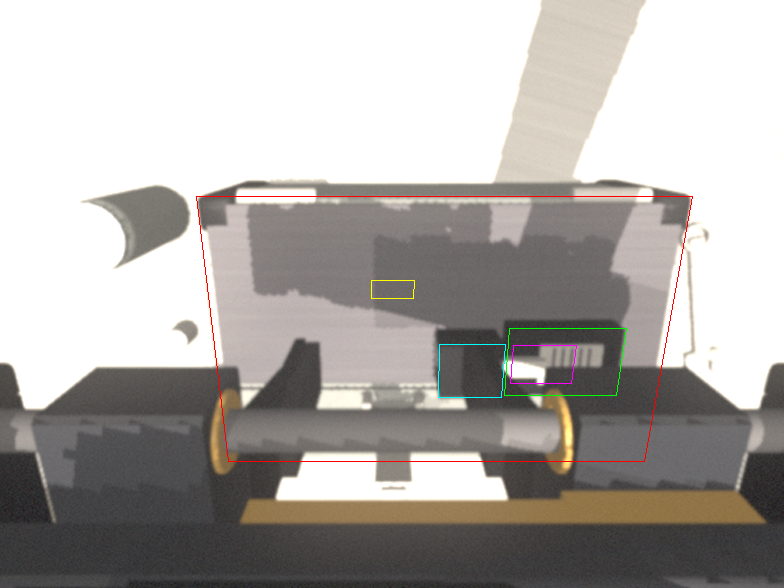

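View pics/t13.png

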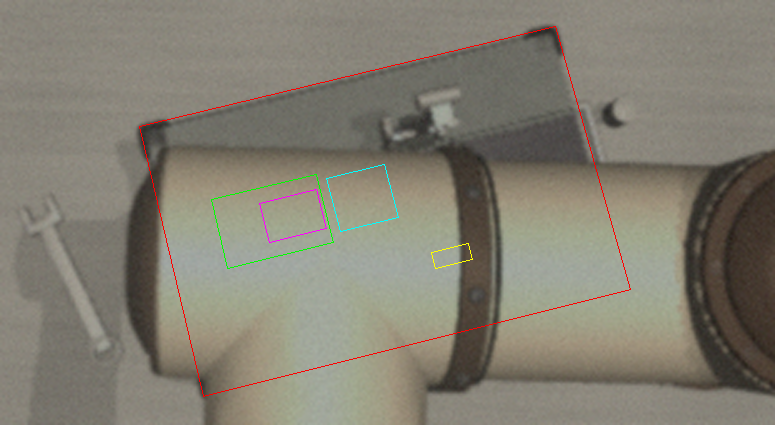

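The lever bar is at scene-crop (295,194) and top-crop (439,97), which gives about 1.44–1.47 rad. The tab is at its stop, the wrench and socket sit where they were, and the robot is clear. I'll hand the job in.

```bash
python3 -c "
from station import r
print(r.finish_job())"
```

```text
the job is handed in; nothing more can be done
None
```

The case is unlatched: I slid the safety tab to its stop first, then raised the latch lever nearly upright. Both stayed put when I let go, and I handed the job in at about 16 s.

- **Tab:** I found the pad by touch about 4 mm above nominal. I pressed with about 14–15 N and dragged the tab along +y until it stopped moving and the fingers slipped on it. The pictures put it about 22 mm from locked, at the stop.
- **Lever:** I pinched the bar across its ends and lifted it along its arc with readings below 10 N. After release the bar reads about 1.44 rad in the top view and 1.47 rad in the scene view.
- **Last checks:** The wrist force was about zero with the gripper well clear. The wrench and socket looked unmoved in the last top view. The can was hidden by the arm there, but it was in the last wrist picture and nothing came near it.
- **What disagreed:** The cameras differed by about 3–4 mm on where the case sits. I averaged the top and scene views, then shifted the estimate 2.5 mm along the case's y from the wrist view before gripping the bar.

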